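# Fill the condiment caddy, draw out its telescopic handle and hold it ready to carry

### The arm

A 6-joint arm with a two-finger parallel gripper is mounted at the origin on a cart in front of the work surface, level with it; the furniture and walls round the work are solid. World frame = base frame: x ahead of the robot, y to its left, z up, the work surface at z = 0. Lengths are in m, angles in rad, forces in N, time in s.
With the tool pointing down it reaches from about 0.425 to 0.95 m from the base axis. Payload 14.7 kg.
Tool frame: the origin (TCP) lies at the very end of the fingers, on their centre line; the grasp point (between the pads) lies robot.pinch_z behind it (robot.pinch_z is the distance from the TCP to the grasp point, in m); z points along the fingers, y is the line along which they close (so a half turn about z gives the same grasp; the last joint's range is limited). The gripper opens to 85 mm and grips with 20 to 120 N. Pads are 22 mm wide; open, the fingers measure 114 mm over their backs; the gripper's body (76 mm by 85 mm) begins 54 mm behind the grasp point. The pads swing forward as they close: fully open they stand 13 mm farther back than shut.
Start: joints at [-1.353, 0.48, 1.596, -0, 1.065, -0.047], TCP at [0.17, -0.627, 0.231] pointing down, gripper open.
Joint ranges: [-2.75, 2.75], [-0.82, 2.05], [0.23, 2.67], [-1.56, 4.7], [0.09, 2.69], [-2.92, 2.92]. Speed limits (rad/s): [1.89, 1.89, 2.39, 3.01, 3.01, 3.01].

### API

Orientations are given as a rotation vector (axis times angle).
In Python, from rig import robot gives the robot as it stands.
- The arm moves only by the tool servo_tool, never from a script. Its argument "moves" is a list of rows, each an object with "xyz": the shift along the tool's x, y, z in cm, a list of three; "dr": the turn, a rotation vector about the tool's x, y, z in units of 6 degrees (1.0 is 6 degrees), a list of three; "fingers": the closure in counts, from 0 (fully open) to 255 (shut). A call has exactly 8 rows; each row is the pose to reach, as a shift and turn from the pose commanded when the call began, along the tool's axes at that moment; what a row does not reach only later rows make up. A row lasts 1/8 s, in which the tool goes at most 62.5 mm and 10.7 degrees, less where a joint would pass 70% of its speed; a pose out of reach is approached as far as the arm can. A call with a gripper value outside its range is refused whole. The fingers move at their own pace and stop on an object; "force" is the grip in N (left out, the last holds). Time passes only in rows, so rows that repeat a pose let the fingers close, or fill a call up. It gives the time, the measured TCP pose, the force, the opening and the grip force at its end, in the units of the state.
- robot.sense(): the state, without advancing time (a new reading comes with each control period).
- robot.read_camera(name): name is "scene" or "top" or "wrist"; returns a dict with "color" (384x512x3 uint8, blue, green, red), "z_map" (384x512 float32, m along the optical axis (not along the pixel's ray), 0 where there is no reading), "fx", "fy", "cx", "cy" (pixels), "R" (3x3) and "t" (3): a world point X has camera coordinates R X + t; the wrist camera has in their place "T_tool_cam" (4x4, takes a point from camera to tool coordinates, whose origin is the TCP and whose axes are the flange's). Camera axes: x right, y down, z forward; pixel columns grow to the right and rows downward; lengths in m; the calibration is good to about 2 mm. A picture is of the moment at which its call begins: read the wrist's pose just before it.
- robot.finish_job(): hands the job in; it is judged then, once.
The state is a dict: "time": time; "joints": joint angles; "dq": joint speeds; "effort": joint torques, N m; "tcp_pos": TCP position; "ee_rot": TCP orientation; "contact_force": force on the tool from outside, world axes, zero at the start; "wrist_torque": the same for the moment, N m; "opening": opening from 0.0 (shut) to 1.0 (fully open); "finger_force": force on a finger pad.
Only numpy, scipy, OpenCV 4.12 (cv2) and the standard library are available. Lean on these libraries where they do the work, as an engineer would, in place of code of your own. Each camera call takes 0.05 s, during which the arm holds its last target. There are 200 camera calls.

### The job

Get the condiment caddy ready to go to the table: stand the two spare spice jars from the worktop in its two empty cups, leaving the jars already in it where they are. Then, with the caddy still standing on the worktop, take the stowed carrying handle by its hand grip so that the release button in the grip's side is squeezed in, and draw the handle up past its first stop to its second stop, fully out; only then lift the caddy upright about 7 cm clear of the worktop and finish while holding it there by the handle. Do not knock over or shift the kitchen timer, the lemon or the espresso cup.

Things in the scene. Friction and masses are not known exactly. Their poses are not given: they have to be found in the camera images.
- caddy: condiment caddy, loose on the worktop: round oak base 186 mm in diameter and 16 mm thick on small feet, four open steel cups on it in a square, and a steel post in the middle with a telescopic carrying handle. Origin: centre of its underside, z up. 0.4 kg empty, about 0.8 kg with four jars. The hand grip runs along its y axis; place jars with the fingers closing along y too, clear of the grip
- cup_0 (a point): centre of the floor of one of the caddy's four steel cups (caddy's frame: x, y = +43, +43 mm, 16 mm above its underside). Cup: 51 mm inside diameter, rim 31 mm above its floor; a jar stands in it with about 3 mm of play all round. z axis up. Two cups hold a jar at the start and two are empty; compare with the jars' positions
- cup_1 (a point): centre of the floor of one of the caddy's four steel cups (caddy's frame: x, y = -43, +43 mm, 16 mm above its underside). Cup: 51 mm inside diameter, rim 31 mm above its floor; a jar stands in it with about 3 mm of play all round. z axis up. Two cups hold a jar at the start and two are empty; compare with the jars' positions
- cup_2 (a point): centre of the floor of one of the caddy's four steel cups (caddy's frame: x, y = -43, -43 mm, 16 mm above its underside). Cup: 51 mm inside diameter, rim 31 mm above its floor; a jar stands in it with about 3 mm of play all round. z axis up. Two cups hold a jar at the start and two are empty; compare with the jars' positions
- cup_3 (a point): centre of the floor of one of the caddy's four steel cups (caddy's frame: x, y = +43, -43 mm, 16 mm above its underside). Cup: 51 mm inside diameter, rim 31 mm above its floor; a jar stands in it with about 3 mm of play all round. z axis up. Two cups hold a jar at the start and two are empty; compare with the jars' positions
- grip (a point): centre of the handle's black hand grip: a level bar above the caddy's centre, 92 mm long (caddy's y), 24 mm wide (caddy's x), 22 mm high. Point 105 mm above the caddy's underside when stowed (jar caps: 122 mm), 155 at the first stop, 205 at the second. Grasp it from above at mid-length, fingers closing along the caddy's x; a gap of 41 mm between the jars leaves them room on both sides
- button (a point): middle of the face of the release button, a steel paddle 34 mm long and 14 mm high, in the middle of the grip's -x side (caddy's frame), level with the grip's centre and standing 6 mm proud of the grip. It moves in along the caddy's +x; bar and button together are 30 mm wide, 25 mm with the button in
- release (a joint): travel of the release button: 0 out, 0.005 m fully in; sprung, 2 N to start and 5 N fully in. From 0.003 m it frees the catch that locks the stowed handle; with the button out, pulling the stowed grip lifts the whole caddy. Once the handle is up 15 mm the catch is past and the button no longer matters
- tube_upper (a joint): draw of the upper, thinner tube (with the grip) out of the lower tube: 0 stowed, 0.050 m at its end. It runs lightly (1.5 N) and comes out first: its end is the first stop
- tube_lower (a joint): draw of the lower, thicker tube out of the caddy's post: 0 stowed, 0.050 m at its end. It runs stiffer (3 N) and follows when the upper tube is out: its end is the second stop, with the handle 100 mm out in all. Both tubes stay where they are left
- spice_0: spice jar with a green screw cap: body 44 mm and cap 45 mm in diameter, 106 mm tall (the cap is its top 20 mm). Origin: centre of its underside, z up along its axis. About 0.11 kg. At the start a spare, on the worktop to the right of the caddy. Beware on the way: wall cabinets hang 0.50 m above the worktop, fronts at x = 0.58 m, handles to x = 0.545 m; swing across drawn in
- spice_2: spice jar with a green screw cap: body 44 mm and cap 45 mm in diameter, 106 mm tall (the cap is its top 20 mm). Origin: centre of its underside, z up along its axis. About 0.11 kg. At the start a spare, on the worktop to the right of the caddy. Beware on the way: wall cabinets hang 0.50 m above the worktop, fronts at x = 0.58 m, handles to x = 0.545 m; swing across drawn in
- spice_1: spice jar with a green screw cap: body 44 mm and cap 45 mm in diameter, 106 mm tall (the cap is its top 20 mm). Origin: centre of its underside, z up along its axis. About 0.11 kg. At the start it stands in one of the cups and stays in the caddy
- salt_shaker: salt shaker with a rounded grey top, 44 mm in diameter, 90 mm tall. Origin: centre of its underside. At the start it stands in one of the cups and stays in the caddy. 0.1 kg
- kitchen_timer: round kitchen timer, 66 mm in diameter, 41 mm tall, on the worktop; bystander. Origin: centre of its underside
- lemon: lemon, 83 x 58 x 58 mm, on the worktop; bystander. Origin: under its middle
- espresso_b: white espresso cup, 61 mm in diameter, 53 mm tall, on the worktop behind the caddy; bystander. Origin: under its middle
There are look-alikes about, which are no part of the job. What is shaped like the spice_2 but blue or red is not meant.

How it is judged:
On the way, in this order (a step that is already met when the one before it is completed fails the run):
1. all four cups hold a jar that stands on the cup's floor and is let go, the caddy standing on the worktop (((horizontal distance between spice_0 and cup_0 below 0.007 m and z of spice_0 in the frame of cup_0 between -0.005 and 0.005 m) or (horizontal distance between spice_1 and cup_0 below 0.007 m and z of spice_1 in the frame of cup_0 between -0.005 and 0.005 m) or (horizontal distance between spice_2 and cup_0 below 0.007 m and z of spice_2 in the frame of cup_0 between -0.005 and 0.005 m) or (horizontal distance between salt_shaker and cup_0 below 0.007 m and z of salt_shaker in the frame of cup_0 between -0.005 and 0.005 m)) and ((horizontal distance between spice_0 and cup_1 below 0.007 m and z of spice_0 in the frame of cup_1 between -0.005 and 0.005 m) or (horizontal distance between spice_1 and cup_1 below 0.007 m and z of spice_1 in the frame of cup_1 between -0.005 and 0.005 m) or (horizontal distance between spice_2 and cup_1 below 0.007 m and z of spice_2 in the frame of cup_1 between -0.005 and 0.005 m) or (horizontal distance between salt_shaker and cup_1 below 0.007 m and z of salt_shaker in the frame of cup_1 between -0.005 and 0.005 m)) and ((horizontal distance between spice_0 and cup_2 below 0.007 m and z of spice_0 in the frame of cup_2 between -0.005 and 0.005 m) or (horizontal distance between spice_1 and cup_2 below 0.007 m and z of spice_1 in the frame of cup_2 between -0.005 and 0.005 m) or (horizontal distance between spice_2 and cup_2 below 0.007 m and z of spice_2 in the frame of cup_2 between -0.005 and 0.005 m) or (horizontal distance between salt_shaker and cup_2 below 0.007 m and z of salt_shaker in the frame of cup_2 between -0.005 and 0.005 m)) and ((horizontal distance between spice_0 and cup_3 below 0.007 m and z of spice_0 in the frame of cup_3 between -0.005 and 0.005 m) or (horizontal distance between spice_1 and cup_3 below 0.007 m and z of spice_1 in the frame of cup_3 between -0.005 and 0.005 m) or (horizontal distance between spice_2 and cup_3 below 0.007 m and z of spice_2 in the frame of cup_3 between -0.005 and 0.005 m) or (horizontal distance between salt_shaker and cup_3 below 0.007 m and z of salt_shaker in the frame of cup_3 between -0.005 and 0.005 m)) and height (world z) of caddy below 0.01 m and contact force between the fingers and spice_0 below 0.3 N and contact force between the fingers and spice_1 below 0.3 N and contact force between the fingers and spice_2 below 0.3 N and contact force between the fingers and salt_shaker below 0.3 N), for 0.2 s.
2. the handle is drawn out to its second stop while the caddy stands on the worktop (value of joint each of tube_lower, tube_upper above 0.045 m and height (world z) of caddy below 0.01 m and contact force between the fingers and caddy above 1 N and ((horizontal distance between spice_0 and cup_0 below 0.007 m and z of spice_0 in the frame of cup_0 between -0.005 and 0.005 m) or (horizontal distance between spice_1 and cup_0 below 0.007 m and z of spice_1 in the frame of cup_0 between -0.005 and 0.005 m) or (horizontal distance between spice_2 and cup_0 below 0.007 m and z of spice_2 in the frame of cup_0 between -0.005 and 0.005 m) or (horizontal distance between salt_shaker and cup_0 below 0.007 m and z of salt_shaker in the frame of cup_0 between -0.005 and 0.005 m)) and ((horizontal distance between spice_0 and cup_1 below 0.007 m and z of spice_0 in the frame of cup_1 between -0.005 and 0.005 m) or (horizontal distance between spice_1 and cup_1 below 0.007 m and z of spice_1 in the frame of cup_1 between -0.005 and 0.005 m) or (horizontal distance between spice_2 and cup_1 below 0.007 m and z of spice_2 in the frame of cup_1 between -0.005 and 0.005 m) or (horizontal distance between salt_shaker and cup_1 below 0.007 m and z of salt_shaker in the frame of cup_1 between -0.005 and 0.005 m)) and ((horizontal distance between spice_0 and cup_2 below 0.007 m and z of spice_0 in the frame of cup_2 between -0.005 and 0.005 m) or (horizontal distance between spice_1 and cup_2 below 0.007 m and z of spice_1 in the frame of cup_2 between -0.005 and 0.005 m) or (horizontal distance between spice_2 and cup_2 below 0.007 m and z of spice_2 in the frame of cup_2 between -0.005 and 0.005 m) or (horizontal distance between salt_shaker and cup_2 below 0.007 m and z of salt_shaker in the frame of cup_2 between -0.005 and 0.005 m)) and ((horizontal distance between spice_0 and cup_3 below 0.007 m and z of spice_0 in the frame of cup_3 between -0.005 and 0.005 m) or (horizontal distance between spice_1 and cup_3 below 0.007 m and z of spice_1 in the frame of cup_3 between -0.005 and 0.005 m) or (horizontal distance between spice_2 and cup_3 below 0.007 m and z of spice_2 in the frame of cup_3 between -0.005 and 0.005 m) or (horizontal distance between salt_shaker and cup_3 below 0.007 m and z of salt_shaker in the frame of cup_3 between -0.005 and 0.005 m))), for 0.05 s.
At the end, for the whole second after the job is handed in: all four cups hold a jar standing on the cup's floor (within 5 mm in height, 7 mm of the cup's centre); both tubes within 5 mm of fully out; the caddy's underside 40 to 140 mm above the worktop, its axis within 0.15 rad of vertical, at rest (under 0.04 m/s), held in the fingers (over 3 N) (((horizontal distance between spice_0 and cup_0 below 0.007 m and z of spice_0 in the frame of cup_0 between -0.005 and 0.005 m) or (horizontal distance between spice_1 and cup_0 below 0.007 m and z of spice_1 in the frame of cup_0 between -0.005 and 0.005 m) or (horizontal distance between spice_2 and cup_0 below 0.007 m and z of spice_2 in the frame of cup_0 between -0.005 and 0.005 m) or (horizontal distance between salt_shaker and cup_0 below 0.007 m and z of salt_shaker in the frame of cup_0 between -0.005 and 0.005 m)) and ((horizontal distance between spice_0 and cup_1 below 0.007 m and z of spice_0 in the frame of cup_1 between -0.005 and 0.005 m) or (horizontal distance between spice_1 and cup_1 below 0.007 m and z of spice_1 in the frame of cup_1 between -0.005 and 0.005 m) or (horizontal distance between spice_2 and cup_1 below 0.007 m and z of spice_2 in the frame of cup_1 between -0.005 and 0.005 m) or (horizontal distance between salt_shaker and cup_1 below 0.007 m and z of salt_shaker in the frame of cup_1 between -0.005 and 0.005 m)) and ((horizontal distance between spice_0 and cup_2 below 0.007 m and z of spice_0 in the frame of cup_2 between -0.005 and 0.005 m) or (horizontal distance between spice_1 and cup_2 below 0.007 m and z of spice_1 in the frame of cup_2 between -0.005 and 0.005 m) or (horizontal distance between spice_2 and cup_2 below 0.007 m and z of spice_2 in the frame of cup_2 between -0.005 and 0.005 m) or (horizontal distance between salt_shaker and cup_2 below 0.007 m and z of salt_shaker in the frame of cup_2 between -0.005 and 0.005 m)) and ((horizontal distance between spice_0 and cup_3 below 0.007 m and z of spice_0 in the frame of cup_3 between -0.005 and 0.005 m) or (horizontal distance between spice_1 and cup_3 below 0.007 m and z of spice_1 in the frame of cup_3 between -0.005 and 0.005 m) or (horizontal distance between spice_2 and cup_3 below 0.007 m and z of spice_2 in the frame of cup_3 between -0.005 and 0.005 m) or (horizontal distance between salt_shaker and cup_3 below 0.007 m and z of salt_shaker in the frame of cup_3 between -0.005 and 0.005 m)) and value of joint each of tube_lower, tube_upper above 0.045 m and height (world z) of caddy between 0.04 and 0.14 m and angle between caddy's own z axis and vertical below 0.15 rad and contact force between the fingers and caddy above 3 N and linear speed of caddy below 0.04 m/s); the arm keeps its last pose, push and grip.
It fails at once if the caddy is lifted more than 15 mm while the handle is not yet fully out (height (world z) of caddy above 0.015 m and value of joint any of tube_lower, tube_upper below 0.042 m).
It fails at once if the caddy or a jar is tipped over (angle between caddy's own z axis and vertical above 0.4 rad or angle between any of spice_0, spice_1, spice_2, salt_shaker's own z axis and vertical above 0.8 rad).
It fails at once if a jar that was already in the caddy is taken out of its cup ((z of spice_1 in the frame of caddy above 0.06 m or horizontal distance between spice_1 and caddy above 0.085 m) or (z of salt_shaker in the frame of caddy above 0.06 m or horizontal distance between salt_shaker and caddy above 0.085 m)).
It fails at once if a bystander is shifted by more than 30 mm (distance of any of kitchen_timer, lemon, espresso_b from where it was at the start of the episode above 0.03 m).
It also fails if it takes over 72 s, if anything falls off the work surface, if the arm or the gripper's body presses on something with over 40 N, if the wrist force passes 120 N, or if a joint passes its speed limit or range.

## Working session

There is one attempt and no reset: what is moved stays moved. The work goes in short steps, Python scripts to look and compute and a tool call to move; the robot and the scene stay as the last step left them, time stands still between calls to the robot, and variables do not carry over. Pictures are saved under pics/ and viewed, at most 10 in all, crops included, and the job is handed in when it is done.

Besides the shell and the picture viewer there is one more tool, called after "Call:" as name([rows], argument=value, ...), one row to a line, values as JSON. servo_tool: Moves the arm, as the interface text tells. Its arguments: {"type":"object","properties":{"moves":{"type":"array"},"force":{"type":"number"}},"required":["moves"]}

```bash
ls; mkdir -p pics
cat > h.py <<'E'
import numpy as np, cv2
from rig import robot
from scipy.spatial.transform import Rotation as Ro
def cam(n):
    s=robot.sense(); c=robot.read_camera(n)
    if 'R' not in c or n=='wrist':
        T=np.array(c['T_tool_cam']); W=np.eye(4); W[:3,:3]=Ro.from_rotvec(s['ee_rot']).as_matrix(); W[:3,3]=s['tcp_pos']
        M=np.linalg.inv(W@T); c['R'],c['t']=M[:3,:3],M[:3,3]
    c['R']=np.array(c['R']);c['t']=np.array(c['t']).ravel()
    return c
def cloud(c):
    z=c['z_map']; v,u=np.mgrid[:z.shape[0],:z.shape[1]]
    P=np.dstack([(u-c['cx'])/c['fx']*z,(v-c['cy'])/c['fy']*z,z])
    X=(P-c['t'])@c['R']; X[z==0]=np.nan
    return X
def ray(c,u,v,h):
    d=c['R'].T@np.array([(u-c['cx'])/c['fx'],(v-c['cy'])/c['fy'],1]); o=-c['R'].T@c['t']
    return o+d*(h-o[2])/d[2]
E
python3 - <<'E'
from h import *
s=robot.sense(); print({k:np.round(v,3) for k,v in s.items()}, robot.pinch_z)
for n in('scene','top'):
    c=cam(n); cv2.imwrite(f'pics/{n}0.png',c['color']); print(n,-c['R'].T@c['t'])
    np.savez(f'{n}0.npz',**c)
    X=cloud(c); hsv=cv2.cvtColor(c['color'],cv2.COLOR_BGR2HSV)
    m=cv2.inRange(hsv,(40,70,40),(85,255,255))
    k,l,st,ce=cv2.connectedComponentsWithStats(m)
    for i in range(1,k):
        if st[i,4]>40: print(n,st[i],ce[i].round(1),np.nanmedian(X[l==i],0).round(3))
E
```

```text
pics
{'time': np.float64(0.0), 'joints': array([-1.353,  0.481,  1.597,  0.   ,  1.065, -0.047]), 'dq': array([ 0.001, -0.002,  0.   , -0.001, -0.001,  0.001]), 'effort': array([-0.0000e+00, -9.5067e+01, -4.3019e+01, -0.0000e+00,  1.2000e-02,
       -0.0000e+00]), 'tcp_pos': array([ 0.17 , -0.627,  0.231]), 'ee_rot': array([-3.113, -0.415,  0.   ]), 'contact_force': array([-0.789,  0.213, -0.247]), 'wrist_torque': array([-0.008, -0.   ,  0.005]), 'finger_force': np.float64(0.0), 'opening': np.float64(1.002)} 0.0187
scene [0.07963984 0.62779677 0.90781914]
scene [373  25   6  11  55] [375.5  30.2] [ 0.599 -1.065  0.037]
scene [197  47  11  15 135] [202.1  54.1] [ 0.837 -0.25   0.265]
scene [309 142  17  13 118] [316.2 149.3] [ 0.45  -0.222  0.098]
scene [118 156  31  24 544] [132.5 167.4] [0.8   0.114 0.139]
scene [290 178  18  18 168] [298.1 187.7] [ 0.42  -0.064  0.104]
scene [188 256  21  23 304] [198.1 268. ] [0.483 0.263 0.122]
top [ 0.29806065 -0.02279154  1.45884949]
top [167 186  13  13  82] [173.7 191.9] [0.489 0.25  0.123]
top [264 207  13  13  58] [270.4 213.4] [ 0.424 -0.076  0.107]
```

View pics/scene0.png

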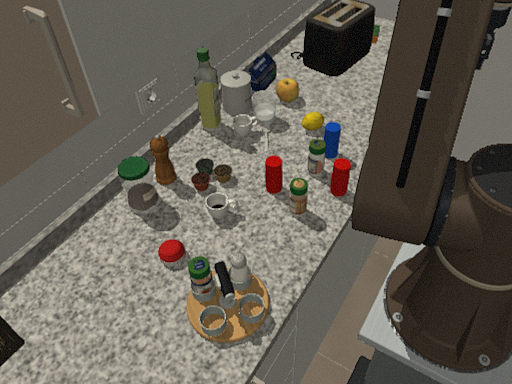

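View pics/top0.png

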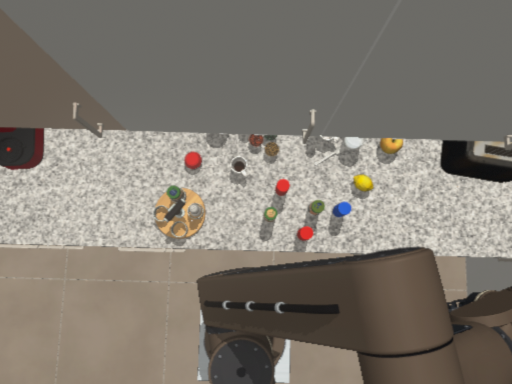

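Scene picture: the spare green-capped jars are at (298,188) and (316,150). The look-alikes are red at (273,175) and (341,178) and blue at (332,140). The caddy is at (228,300), with a green jar at (200,268), the salt shaker at (240,268), and empty cups at (213,320) and (251,308). The timer is at (172,252), the cup at (217,207) and the lemon at (312,121).

Run:
```python
from h import *
t=dict(np.load('top0.npz'));s=dict(np.load('scene0.npz'))
a=cv2.resize(t['color'][180:245,145:215],None,fx=5.5,fy=5.5,interpolation=cv2.INTER_CUBIC)
b=cv2.resize(t['color'][180:245,255:325],None,fx=5.5,fy=5.5,interpolation=cv2.INTER_CUBIC)
c=cv2.resize(s['color'][240:345,180:280],None,fx=3.85,fy=2.2,interpolation=cv2.INTER_CUBIC)
d=cv2.resize(s['color'][120:220,260:360],None,fx=3.85,fy=2.2,interpolation=cv2.INTER_CUBIC)
h=231
im=np.vstack([np.hstack([a,b]),np.hstack([cv2.resize(c,(385,h)),cv2.resize(d,(385,h))])])
cv2.imwrite('pics/crop.png',im);print(im.shape)
Xt=cloud(t);Xs=cloud(s)
# orange base
for n,c,X in(('top',t,Xt),('scene',s,Xs)):
    hsv=cv2.cvtColor(c['color'],cv2.COLOR_BGR2HSV)
    near=(abs(X[...,0]-.43)<.15)&(abs(X[...,1]-.24)<.15)
    m=(cv2.inRange(hsv,(8,90,80),(25,255,255))>0)&near
    p=X[m]; print(n,m.sum(),np.nanmedian(p,0))
    base=m&(X[...,2]<.03)&(X[...,2]>.005)
    v,u=np.nonzero(base); hull=cv2.convexHull(np.c_[u,v].astype(np.int32))
    (cx,cy),ax,an=cv2.fitEllipse(hull); print('ell',cx,cy,ax,an,ray(c,cx,cy,.016))
    w=X[base]; (hx,hy),r=cv2.minEnclosingCircle(w[:,:2].astype(np.float32)); print('mec',hx,hy,r)
    # grip: black at height .09-.12
    g=near&(hsv[...,2]<75)&(X[...,2]>.085)&(X[...,2]<.13)
    q=X[g][:,:2]; mu=q.mean(0);w_,V=np.linalg.eigh(np.cov(q.T)); print('grip',g.sum(),mu,V[:,1],np.sqrt(w_),np.degrees(np.arctan2(*V[::-1,1])))
    # steel high points
    for lo,hi in((.04,.055),(.08,.13)):
        g=near&(X[...,2]>lo)&(X[...,2]<hi); print(lo,g.sum())
    for (x,y) in((.42,-.07),(.445,-.225)):
        g=(np.hypot(X[...,0]-x,X[...,1]-y)<.035)&(X[...,2]>.095)&(X[...,2]<.125)
        print('cap',g.sum(),np.nanmedian(X[g],0), (X[g].min(0)+X[g].max(0))/2 if g.sum() else '')
```

```text
(589, 770, 3)
top 1112 [0.40759   0.2367457 0.0177824]
ell 179.5218048095703 212.75645446777344 (49.698875427246094, 50.65602493286133) 27.176321029663086 [0.42885121 0.24786135 0.016     ]
mec 0.42989957332611084 0.24858038127422333 0.09163917601108551
grip 132 [0.42806869 0.24641229] [-0.78711626  0.61680466] [0.00560607 0.02129377] 141.9168324022987
0.04 178
0.08 489
cap 138 [ 0.42839087 -0.0754904   0.10707672] [ 0.42842915 -0.07538736  0.10681287]
cap 138 [ 0.45631526 -0.23431977  0.1066237 ] [ 0.45658319 -0.23463383  0.10523691]
scene 2540 [0.4007057  0.2795522  0.01710598]
ell 227.42953491210938 304.6943664550781 (73.4832763671875, 82.96832275390625) 74.56159973144531 [0.42260483 0.25567457 0.016     ]
mec 0.42676979303359985 0.24956348538398743 0.09200601279735565
grip 535 [0.44245055 0.254146  ] [-0.99966014  0.02606908] [0.01530993 0.02987616] 178.50618275459493
0.04 640
0.08 1281
cap 229 [ 0.4245615  -0.07342891  0.10609729] [ 0.42584546 -0.07746151  0.10279741]
cap 174 [ 0.45253043 -0.23210142  0.10594929] [ 0.45429058 -0.23637601  0.10273762]
```

View pics/crop.png

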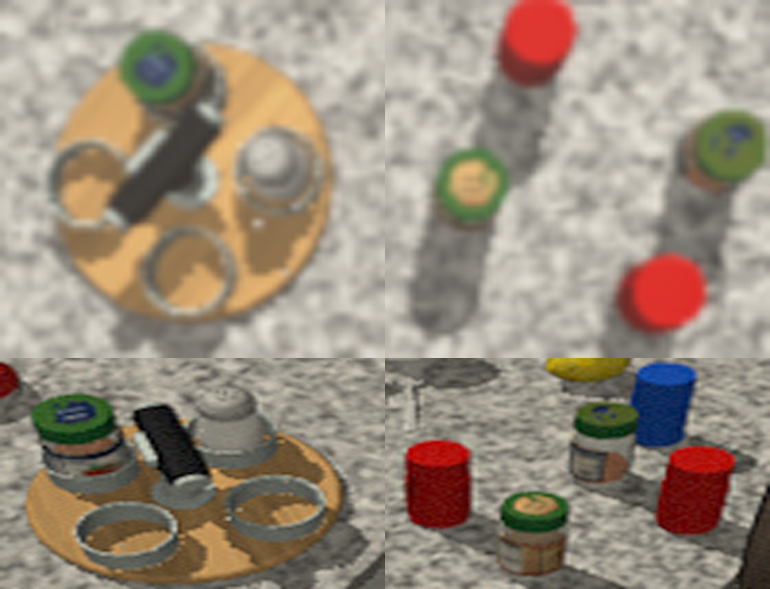

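Crop: in the top view the caddy's grip runs from lower left to upper right with the button on its upper left side. That gives caddy +x at about -130°, so cup_2 (+y world) and cup_3 (-x world) are the empty ones. The chosen spares are the two green-capped jars, not the plain red and blue cylinders.

```bash
cat >> h.py <<'E'
def to(x,y,z,th):
    s=robot.sense(); R=Ro.from_rotvec(s['ee_rot']); th=np.radians(th)
    yy=np.array([np.cos(th),np.sin(th),0]); zz=np.array([0,0,-1.]); xx=np.cross(yy,zz)
    T=Ro.from_matrix(np.c_[xx,yy,zz])
    d=R.inv().apply(np.array([x,y,z])-s['tcp_pos'])*100
    dr=np.degrees((R.inv()*T).as_rotvec())/6
    print('tcp',np.round(s['tcp_pos'],4),'xyz cm',d.round(2),'dr',dr.round(2),'t',round(float(s['time']),2))
E
python3 - <<'E'
from h import *
t=dict(np.load('top0.npz'));X=cloud(t);hsv=cv2.cvtColor(t['color'],cv2.COLOR_BGR2HSV)
m=cv2.inRange(hsv,(0,150,80),(6,255,255))|cv2.inRange(hsv,(110,150,50),(130,255,255))|cv2.inRange(hsv,(24,150,80),(32,255,255))
k,l,st,ce=cv2.connectedComponentsWithStats(m)
for i in range(1,k):
    if st[i,4]>30: print(ce[i].round(),np.nanmedian(X[l==i],0).round(3),st[i,4])
to(.455,-.2335,.23,-75)
E
```

```text
[193. 160.] [0.621 0.207 0.04 ] 181
[363. 182.] [ 0.552 -0.406  0.051] 235
[282. 186.] [ 0.522 -0.115  0.106] 136
[342. 209.] [ 0.449 -0.32   0.106] 165
[305. 233.] [ 0.364 -0.195  0.107] 158
tcp [ 0.1701 -0.627   0.2307] xyz cm [ 37.8  -30.52   0.11] dr [-0.01 -0.    0.03] t 0.1
```

Call:
servo_tool([
  {"xyz":[4.7,-3.8,0],"dr":[0,0,-1.7],"fingers":0},
  {"xyz":[9.4,-7.6,0],"dr":[0,0,-3.4],"fingers":0},
  {"xyz":[14.2,-11.4,0],"dr":[0,0,-5.1],"fingers":0},
  {"xyz":[18.9,-15.2,0],"dr":[0,0,-6.8],"fingers":0},
  {"xyz":[23.6,-19,0],"dr":[0,0,-8.5],"fingers":0},
  {"xyz":[28.4,-22.9,0],"dr":[0,0,-10.2],"fingers":0},
  {"xyz":[33.1,-26.7,0],"dr":[0,0,-11.9],"fingers":0},
  {"xyz":[37.8,-30.5,0],"dr":[0,0,-13.6],"fingers":0},
])

```text
time: 1.1
tcp_pos: [0.456, -0.2322, 0.2313]
ee_rot: [2.08, 2.355, -0.0]
contact_force: [0.8, -1.6, 0.5]
opening: 1.0
finger_force: 0.0
```

Run:
```python
from h import *
to(.455,-.2335,.23,35)
c=cam('wrist'); cv2.imwrite('pics/w1.png',c['color']); print(np.array(c['T_tool_cam']).round(3)); X=cloud(c)
g=(np.hypot(X[...,0]-.455,X[...,1]+.2335)<.035)&(X[...,2]>.1)&(X[...,2]<.115)
print(g.sum(),X[g].min(0),X[g].max(0),cv2.minEnclosingCircle(X[g][:,:2].astype(np.float32)) if g.sum() else 0)
```

```text
tcp [ 0.456  -0.2322  0.2313] xyz cm [-0.11 -0.11  0.13] dr [ 0.    0.   -4.65] t 1.1
[[-0.001 -0.963 -0.27   0.07 ]
 [ 1.    -0.001  0.    -0.   ]
 [-0.001 -0.27   0.963 -0.143]
 [ 0.     0.     0.     1.   ]]
1478 [ 0.43342149 -0.25876388  0.10001162] [ 0.47792056 -0.21415599  0.10835271] ((0.4558340907096863, -0.23666401207447052), 0.022767189890146255)
```

View pics/w1.png

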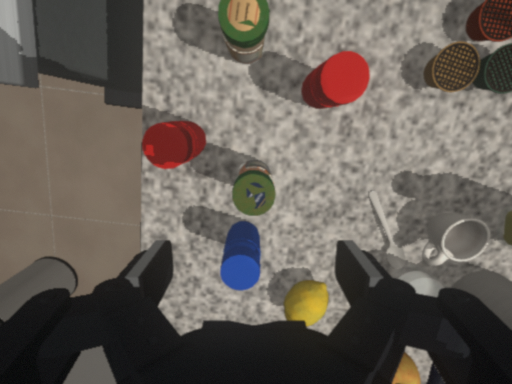

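The wrist picture shows the chosen green jar at (254,193). The other spare is at (244,15), and the red and blue look-alikes stand well clear of it. I'll turn fully to 35° and go down.

Run:
```python
from h import *
to(.456,-.236,.13,35);to(.456,-.236,.066,35)
```

```text
tcp [ 0.4592 -0.2272  0.2313] xyz cm [-0.84 -0.45 10.13] dr [ 0.02 -0.01 -4.54] t 1.15
tcp [ 0.4592 -0.2272  0.2313] xyz cm [-0.85 -0.46 16.53] dr [ 0.02 -0.01 -4.54] t 1.15
```

Call:
servo_tool([
  {"xyz":[-0.2,0.1,3],"dr":[0,0,-1.6],"fingers":0},
  {"xyz":[-0.2,0.1,6],"dr":[0,0,-3.2],"fingers":0},
  {"xyz":[-0.2,0.1,8],"dr":[0,0,-4.7],"fingers":0},
  {"xyz":[-0.2,0.1,9],"dr":[0,0,-4.7],"fingers":0},
  {"xyz":[-0.2,0.1,12],"dr":[0,0,-4.7],"fingers":0},
  {"xyz":[-0.2,0.1,14.5],"dr":[0,0,-4.7],"fingers":0},
  {"xyz":[-0.2,0.1,16.4],"dr":[0,0,-4.7],"fingers":0},
  {"xyz":[-0.2,0.1,16.4],"dr":[0,0,-4.7],"fingers":0},
])

```text
time: 2.15
tcp_pos: [0.4558, -0.2357, 0.0666]
ee_rot: [-1.455, -2.782, -0.0]
contact_force: [-0.4, 0.6, 0.5]
opening: 1.001
finger_force: 0.0
```

Call:
servo_tool([
  {"xyz":[0,0,0],"dr":[0,0,0],"fingers":255},
  {"xyz":[0,0,0],"dr":[0,0,0],"fingers":255},
  {"xyz":[0,0,0],"dr":[0,0,0],"fingers":255},
  {"xyz":[0,0,0],"dr":[0,0,0],"fingers":255},
  {"xyz":[0,0,0],"dr":[0,0,0],"fingers":255},
  {"xyz":[0,0,0],"dr":[0,0,0],"fingers":255},
  {"xyz":[0,0,-2],"dr":[0,0,0],"fingers":255},
  {"xyz":[0,0,-5],"dr":[0,0,0],"fingers":255},
], force=35)

```text
time: 3.15
tcp_pos: [0.4559, -0.2356, 0.1178]
ee_rot: [-1.451, -2.785, -0.0]
contact_force: [0.4, -0.9, -0.6]
opening: 0.518
finger_force: 36.2
```

Run:
```python
from h import *
s=robot.sense(); print(s['opening'],s['finger_force'],s['contact_force'])
to(.366,.249,.25,-40);to(.43,.31,.25,-40);to(.43,.31,.25,140)
```

```text
0.517764177425523 36.15253948839381 [ 0.40111732 -0.87901425 -0.63995065]
tcp [ 0.4559 -0.2356  0.1178] xyz cm [ 44.89  20.38 -13.19] dr [-1.000e-02 -1.000e-02  1.249e+01] t 3.15
tcp [ 0.4559 -0.2356  0.1178] xyz cm [ 46.22  29.12 -13.19] dr [-1.000e-02 -1.000e-02  1.249e+01] t 3.15
tcp [ 0.4559 -0.2356  0.1178] xyz cm [ 46.22  29.12 -13.19] dr [ 1.000e-02 -1.000e-02 -1.751e+01] t 3.15
```

Call:
servo_tool([
  {"xyz":[0,0,-6],"dr":[0,0,1.5],"fingers":255},
  {"xyz":[1,0.5,-11.5],"dr":[0,0,3],"fingers":255},
  {"xyz":[5,2.5,-13.2],"dr":[0,0,4.5],"fingers":255},
  {"xyz":[10,5.1,-13.2],"dr":[0,0,6],"fingers":255},
  {"xyz":[15,7.7,-13.2],"dr":[0,0,7.5],"fingers":255},
  {"xyz":[20,10.3,-13.2],"dr":[0,0,9],"fingers":255},
  {"xyz":[25,12.8,-13.2],"dr":[0,0,10.5],"fingers":255},
  {"xyz":[29,14.9,-13.2],"dr":[0,0,12],"fingers":255},
])

```text
time: 4.15
tcp_pos: [0.4135, 0.0797, 0.2499]
ee_rot: [2.793, 1.437, 0.002]
contact_force: [1.0, -0.2, -0.5]
opening: 0.518
finger_force: 36.2
```

Run:
```python
from h import *
to(.40,.17,.25,-40)
```

```text
tcp [0.4135 0.0797 0.2499] xyz cm [ 6.56 -6.35 -0.01] dr [ 0.01 -0.01  0.74] t 4.15
```

Call:
servo_tool([
  {"xyz":[2,-2,0],"dr":[0,0,0.5],"fingers":255},
  {"xyz":[4,-4,0],"dr":[0,0,0.5],"fingers":255},
  {"xyz":[5.3,-5.3,0],"dr":[0,0,0.5],"fingers":255},
  {"xyz":[5.9,-5.9,0],"dr":[0,0,0.5],"fingers":255},
  {"xyz":[5.9,-5.9,0],"dr":[0,0,0.5],"fingers":255},
  {"xyz":[5.9,-5.9,0],"dr":[0,0,0.5],"fingers":255},
  {"xyz":[5.9,-5.9,0],"dr":[0,0,0.5],"fingers":255},
  {"xyz":[5.9,-5.9,0],"dr":[0,0,0.5],"fingers":255},
])

```text
time: 5.15
tcp_pos: [0.4, 0.1599, 0.2493]
ee_rot: [2.827, 1.37, -0.0]
contact_force: [-0.1, -0.1, -0.7]
opening: 0.521
finger_force: 36.2
```

```bash
cat > cad.py <<'E'
from h import *
import sys
def caddy(c,save=None):
    X=cloud(c); hsv=cv2.cvtColor(c['color'],cv2.COLOR_BGR2HSV)
    if save: cv2.imwrite(save,c['color'])
    near=np.hypot(X[...,0]-.429,X[...,1]-.249)<.13
    m=near&(cv2.inRange(hsv,(8,90,60),(25,255,255))>0)&(X[...,2]<.03)
    (x,y),r=cv2.minEnclosingCircle(X[m][:,:2].astype(np.float32)); print('base',m.sum(),round(x,4),round(y,4),round(r,4),'z',np.median(X[m][:,2]).round(4))
    g=near&(hsv[...,2]<70)&(X[...,2]>.095)&(X[...,2]<.125)&(np.hypot(X[...,0]-.429,X[...,1]-.249)<.06)
    q=X[g][:,:2].astype(np.float32); rr=cv2.minAreaRect(q) if len(q) else None; print('grip rect',len(q),rr, 'z',np.median(X[g][:,2]) if len(q) else '')
    if len(q):
        w,V=np.linalg.eigh(np.cov(q.T)); print('pca',q.mean(0),np.degrees(np.arctan2(V[1,1],V[0,1])))
    # cup rims: points at rim height
    for a in(-85,5,95,-175):
        a=np.radians(a); px,py=.429+.0608*np.cos(a),.249+.0608*np.sin(a)
        d=np.hypot(X[...,0]-px,X[...,1]-py)
        rim=(d<.034)&(X[...,2]>.040)&(X[...,2]<.056); p=X[rim]
        if len(p)>20:
            A=np.c_[2*p[:,:2],np.ones(len(p))]; o=np.linalg.lstsq(A,(p[:,:2]**2).sum(1),rcond=None)[0]
            print('cup',np.degrees(a).round(),len(p),o[:2].round(4),'r',np.sqrt(o[2]+o[0]**2+o[1]**2).round(4),'mec',cv2.minEnclosingCircle(p[:,:2].astype(np.float32)),np.percentile(p[:,2],90).round(4))
        top=(d<.03)&(X[...,2]>.085)
        if top.sum()>20: print('jar',np.degrees(a).round(),top.sum(),X[top].max(0).round(4),cv2.minEnclosingCircle(X[top&(X[...,2]>.1)][:,:2].astype(np.float32)) if (top&(X[...,2]>.1)).any() else '')
E
python3 - <<'E'
from cad import *
to(.40,.17,.25,-40)
caddy(cam('wrist'),'pics/w2.png')
E
```

```text
tcp [0.4    0.1599 0.2493] xyz cm [ 0.79 -0.63 -0.07] dr [0.   0.   0.29] t 5.15
base 8303 0.4283 0.2498 0.092 z 0.0162
grip rect 2074 ((0.43900224566459656, 0.252698689699173), (0.04265954717993736, 0.09324122965335846), 53.444026947021484) z 0.11579678843802046
pca [0.43005443 0.24867196] 145.12662029487288
cup -85.0 426 [0.434  0.1886] r 0.0258 mec ((0.4337477684020996, 0.1891229897737503), 0.028312306851148605) 0.0506
jar -85.0 8488 [0.4531 0.205  0.3524] ((0.4286031424999237, 0.18220233917236328), 0.02374805137515068)
cup 5.0 228 [0.4893 0.2566] r 0.0268 mec ((0.48753347992897034, 0.255238801240921), 0.028259241953492165) 0.0484
jar 5.0 2380 [0.5106 0.2778 0.1249] ((0.48826539516448975, 0.2553839087486267), 0.022867366671562195)
cup 95.0 441 [0.4222 0.3099] r 0.0264 mec ((0.4222520887851715, 0.31032633781433105), 0.028287110850214958) 0.0479
cup -175.0 399 [0.3677 0.2438] r 0.0265 mec ((0.36627739667892456, 0.24462711811065674), 0.029513809829950333) 0.0478
```

View pics/w2.png

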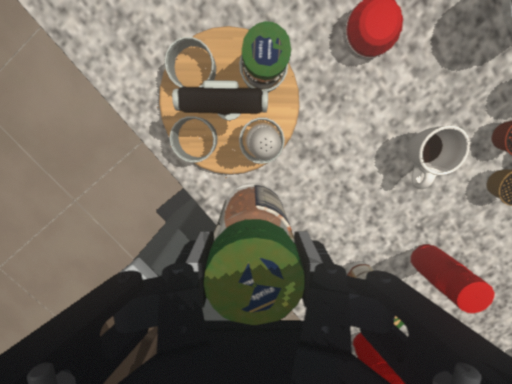

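Wrist picture: the caddy is at (230,100) with empty cups at (190,62) and (192,138), and the button is on the grip's upper side at (220,85). The held jar is upright in the fingers at (255,270).

```bash
cat >> cad.py <<'E'
def held(c):
    s=robot.sense(); X=cloud(c); R=Ro.from_rotvec(s['ee_rot'])
    T=(X-s['tcp_pos'])@R.as_matrix()  # tool coords
    hsv=cv2.cvtColor(c['color'],cv2.COLOR_BGR2HSV)
    g=(np.hypot(T[...,0],T[...,1])<.035)&(T[...,2]<-.03)&(T[...,2]>-.06)&(cv2.inRange(hsv,(30,40,20),(90,255,255))>0)
    p=T[g]; print('held n',g.sum(),'mec',cv2.minEnclosingCircle(p[:,:2].astype(np.float32)),'top z',np.median(p[:,2]),p.min(0),p.max(0))
E
python3 - <<'E'
from cad import *
held(cam('wrist'))
to(.3677,.2438,.16,-39.3)
E
```

```text
held n 6690 mec ((-0.0008498361567035317, -0.0009800292318686843), 0.02387908287346363) top z -0.03762506486148459 [-0.02208762 -0.02321806 -0.04099315] [ 0.02259738  0.02147878 -0.03003507]
tcp [0.4    0.1601 0.2493] xyz cm [ 4.57 -7.72  8.93] dr [-0.    0.    0.17] t 5.25
```

Call:
servo_tool([
  {"xyz":[1.6,-2.8,0],"dr":[0,0,0.2],"fingers":255},
  {"xyz":[3.2,-5.4,0],"dr":[0,0,0.2],"fingers":255},
  {"xyz":[4.6,-7.7,0],"dr":[0,0,0.2],"fingers":255},
  {"xyz":[4.6,-7.7,3],"dr":[0,0,0.2],"fingers":255},
  {"xyz":[4.6,-7.7,6],"dr":[0,0,0.2],"fingers":255},
  {"xyz":[4.6,-7.7,9],"dr":[0,0,0.2],"fingers":255},
  {"xyz":[4.6,-7.7,11],"dr":[0,0,0.2],"fingers":255},
  {"xyz":[4.6,-7.7,11.5],"dr":[0,0,0.2],"fingers":255},
])

```text
time: 6.25
tcp_pos: [0.3674, 0.2437, 0.1334]
ee_rot: [2.841, 1.341, -0.003]
contact_force: [-0.2, 0.2, -0.5]
opening: 0.518
finger_force: 36.2
```

Run:
```python
from cad import *
held(cam('wrist'))
to(.3677,.2438,.084,-39.3)
```

```text
held n 6680 mec ((-0.0010227614548057318, -0.001095665618777275), 0.023893430829048157) top z -0.03743074013659323 [-0.02252223 -0.02338651 -0.04012086] [ 0.02226653  0.02146758 -0.03000679]
tcp [0.3676 0.2438 0.1335] xyz cm [0.01 0.01 4.95] dr [-0.01  0.01 -0.02] t 6.3
```

Call:
servo_tool([
  {"xyz":[0,0,1],"dr":[0,0,0],"fingers":255},
  {"xyz":[0,0,2],"dr":[0,0,0],"fingers":255},
  {"xyz":[0,0,3],"dr":[0,0,0],"fingers":255},
  {"xyz":[0,0,4],"dr":[0,0,0],"fingers":255},
  {"xyz":[0,0,4.5],"dr":[0,0,0],"fingers":255},
  {"xyz":[0,0,4.8],"dr":[0,0,0],"fingers":255},
  {"xyz":[0,0,4.9],"dr":[0,0,0],"fingers":255},
  {"xyz":[0,0,4.9],"dr":[0,0,0],"fingers":255},
])

```text
time: 7.3
tcp_pos: [0.368, 0.2442, 0.0854]
ee_rot: [-2.841, -1.341, -0.0]
contact_force: [-0.3, 0.4, -0.8]
opening: 0.519
finger_force: 36.2
```

Call:
servo_tool([
  {"xyz":[0,0,0.1],"dr":[0,0,0],"fingers":255},
  {"xyz":[0,0,0.15],"dr":[0,0,0],"fingers":255},
  {"xyz":[0,0,0.15],"dr":[0,0,0],"fingers":70},
  {"xyz":[0,0,0.15],"dr":[0,0,0],"fingers":70},
  {"xyz":[0,0,0.15],"dr":[0,0,0],"fingers":70},
  {"xyz":[0,0,-1.5],"dr":[0,0,0],"fingers":70},
  {"xyz":[0,0,-5],"dr":[0,0,0],"fingers":70},
  {"xyz":[0,0,-10],"dr":[0,0,0],"fingers":70},
])

```text
time: 8.3
tcp_pos: [0.3671, 0.2436, 0.1856]
ee_rot: [2.841, 1.341, -0.004]
contact_force: [1.2, 0.1, -0.1]
opening: 0.725
finger_force: 0.0
```

Run:
```python
from cad import *
caddy(cam('top')); to(.428,-.076,.23,35)
```

```text
base 561 0.4301 0.2458 0.0906 z 0.0176
grip rect 38 ((0.4518161118030548, 0.23216722905635834), (0.023301998153328896, 0.019656512886285782), 47.96111297607422) z 0.11711719229522996
pca [0.44986954 0.23040673] -163.2860347627017
cup -85.0 55 [0.4371 0.1902] r 0.0255 mec ((0.43619802594184875, 0.18969793617725372), 0.028355494141578674) 0.0534
jar -85.0 385 [0.4529 0.2181 0.6346] ((0.42960476875305176, 0.1937139630317688), 0.02688947319984436)
cup 5.0 30 [0.4918 0.2566] r 0.0264 mec ((0.4906407594680786, 0.25536757707595825), 0.027861522510647774) 0.0532
jar 5.0 175 [0.5128 0.2771 0.1294] ((0.49020740389823914, 0.25536903738975525), 0.023020537570118904)
cup -175.0 29 [0.3704 0.2451] r 0.026 mec ((0.3705105483531952, 0.24276813864707947), 0.02790818363428116) 0.0522
jar -175.0 661 [0.3979 0.2733 0.6133] ((0.3684123456478119, 0.2438407689332962), 0.029989168047904968)
tcp [0.3696 0.2451 0.1915] xyz cm [-21.07  24.91  -3.91] dr [  0.04  -0.03 -12.41] t 8.35
```

Call:
servo_tool([
  {"xyz":[-1.6,3.7,-2],"dr":[0,0,-1.5],"fingers":70},
  {"xyz":[-3.2,7.4,-4],"dr":[0,0,-3],"fingers":70},
  {"xyz":[-4.8,11.1,-4],"dr":[0,0,-4.5],"fingers":70},
  {"xyz":[-6.4,14.9,-4],"dr":[0,0,-6],"fingers":0},
  {"xyz":[-10,17.4,-4],"dr":[0,0,-7.6],"fingers":0},
  {"xyz":[-13.7,19.9,-4],"dr":[0,0,-9.2],"fingers":0},
  {"xyz":[-17.4,22.4,-4],"dr":[0,0,-10.8],"fingers":0},
  {"xyz":[-21,24.9,-4],"dr":[0,0,-12.4],"fingers":0},
])

```text
time: 9.35
tcp_pos: [0.4268, -0.0746, 0.2253]
ee_rot: [1.461, 2.781, 0.0]
contact_force: [0.5, -0.5, 0.9]
opening: 1.0
finger_force: 0.0
```

Call:
servo_tool([
  {"xyz":[0,0,0],"dr":[0,0,0],"fingers":0},
  {"xyz":[0,0,0],"dr":[0,0,0],"fingers":0},
  {"xyz":[0,0,0],"dr":[0,0,0],"fingers":0},
  {"xyz":[0,0,0],"dr":[0,0,0],"fingers":0},
  {"xyz":[0,0,0],"dr":[0,0,0],"fingers":0},
  {"xyz":[0,0,0],"dr":[0,0,0],"fingers":0},
  {"xyz":[0,0,0],"dr":[0,0,0],"fingers":0},
  {"xyz":[0,0,0],"dr":[0,0,0],"fingers":0},
])

```text
time: 10.35
tcp_pos: [0.4272, -0.0732, 0.2253]
ee_rot: [1.468, 2.777, 0.0]
contact_force: [-0.4, 1.3, -0.5]
opening: 1.005
finger_force: 0.0
```

Run:
```python
from cad import *
c=cam('wrist'); X=cloud(c)
g=(np.hypot(X[...,0]-.428,X[...,1]+.0765)<.035)&(X[...,2]>.1)&(X[...,2]<.115)
print(g.sum(),cv2.minEnclosingCircle(X[g][:,:2].astype(np.float32)) if g.sum() else 0)
to(.428,-.0765,.0665,35)
```

```text
1528 ((0.4270286560058594, -0.07601048797369003), 0.022539183497428894)
tcp [ 0.4272 -0.0732  0.2253] xyz cm [-0.32 -0.12 15.88] dr [-0.   -0.   -0.12] t 10.4
```

Call:
servo_tool([
  {"xyz":[-0.25,-0.1,3.5],"dr":[0,0,-0.1],"fingers":0},
  {"xyz":[-0.25,-0.1,7],"dr":[0,0,-0.1],"fingers":0},
  {"xyz":[-0.25,-0.1,9],"dr":[0,0,-0.1],"fingers":0},
  {"xyz":[-0.25,-0.1,11],"dr":[0,0,-0.1],"fingers":0},
  {"xyz":[-0.25,-0.1,13],"dr":[0,0,-0.1],"fingers":0},
  {"xyz":[-0.25,-0.1,15],"dr":[0,0,-0.1],"fingers":0},
  {"xyz":[-0.25,-0.1,15.9],"dr":[0,0,-0.1],"fingers":0},
  {"xyz":[-0.25,-0.1,15.9],"dr":[0,0,-0.1],"fingers":0},
])

```text
time: 11.4
tcp_pos: [0.4276, -0.0758, 0.066]
ee_rot: [-1.453, -2.784, 0.0]
contact_force: [0.8, 0.4, 0.6]
opening: 1.005
finger_force: 0.0
```

Call:
servo_tool([
  {"xyz":[0,0,0],"dr":[0,0,0],"fingers":255},
  {"xyz":[0,0,0],"dr":[0,0,0],"fingers":255},
  {"xyz":[0,0,0],"dr":[0,0,0],"fingers":255},
  {"xyz":[0,0,0],"dr":[0,0,0],"fingers":255},
  {"xyz":[0,0,0],"dr":[0,0,0],"fingers":255},
  {"xyz":[0,0,0],"dr":[0,0,0],"fingers":255},
  {"xyz":[0,0,-2],"dr":[0,0,0],"fingers":255},
  {"xyz":[0,0,-6],"dr":[0,0,0],"fingers":255},
], force=35)

```text
time: 12.4
tcp_pos: [0.4268, -0.0756, 0.1263]
ee_rot: [-1.453, -2.783, 0.001]
contact_force: [0.8, -0.6, -0.3]
opening: 0.519
finger_force: 36.4
```

Run:
```python
from h import *
to(.45,.10,.25,0);to(.45,.21,.25,-39.3)
```

```text
tcp [ 0.4268 -0.0756  0.1263] xyz cm [ 13.11  11.92 -12.36] dr [-0.02 -0.01  5.81] t 12.4
tcp [ 0.4268 -0.0756  0.1263] xyz cm [ 22.13  18.21 -12.35] dr [-3.000e-02 -1.000e-02  1.236e+01] t 12.4
```

Call:
servo_tool([
  {"xyz":[0,0,-5],"dr":[0,0,1.5],"fingers":255},
  {"xyz":[2,1.4,-9.5],"dr":[0,0,3],"fingers":255},
  {"xyz":[5.5,4,-12.3],"dr":[0,0,4.6],"fingers":255},
  {"xyz":[9.3,6.7,-12.3],"dr":[0,0,6.2],"fingers":255},
  {"xyz":[13,9.4,-12.3],"dr":[0,0,7.8],"fingers":255},
  {"xyz":[16.5,12,-12.3],"dr":[0,0,9.4],"fingers":255},
  {"xyz":[19.5,14,-12.3],"dr":[0,0,10.9],"fingers":255},
  {"xyz":[21.6,15.5,-12.3],"dr":[0,0,12.4],"fingers":255},
])

```text
time: 13.4
tcp_pos: [0.431, 0.1917, 0.2496]
ee_rot: [-2.844, -1.333, -0.001]
contact_force: [-0.3, -0.4, -1.3]
opening: 0.52
finger_force: 36.4
```

Call:
servo_tool([
  {"xyz":[0,0,0],"dr":[0,0,0],"fingers":255},
  {"xyz":[0,0,0],"dr":[0,0,0],"fingers":255},
  {"xyz":[0,0,0],"dr":[0,0,0],"fingers":255},
  {"xyz":[0,0,0],"dr":[0,0,0],"fingers":255},
  {"xyz":[0,0,0],"dr":[0,0,0],"fingers":255},
  {"xyz":[0,0,0],"dr":[0,0,0],"fingers":255},
  {"xyz":[0,0,0],"dr":[0,0,0],"fingers":255},
  {"xyz":[0,0,0],"dr":[0,0,0],"fingers":255},
])

```text
time: 14.4
tcp_pos: [0.4314, 0.19, 0.2493]
ee_rot: [-2.842, -1.34, 0.0]
contact_force: [-0.0, 0.2, -1.9]
opening: 0.517
finger_force: 36.4
```

Run:
```python
from cad import *
c=cam('wrist'); held(c); caddy(c,'pics/w3.png')
to(.4222,.3101,.13,-39.3)
```

```text
held n 4951 mec ((0.0016243471764028072, -0.0010962095111608505), 0.024734092876315117) top z -0.038464482084602604 [-0.02119901 -0.02361503 -0.04113833] [ 0.02276354  0.0217363  -0.03004668]
base 6529 0.4285 0.2499 0.0918 z 0.0162
grip rect 1733 ((0.42661580443382263, 0.243902787566185), (0.058992765843868256, 0.07882703840732574), 72.46813201904297) z 0.11576927376187458
pca [0.42853364 0.24973725] 141.39210084711004
cup -85.0 276 [0.4331 0.1876] r 0.0256 mec ((0.4340091943740845, 0.18934984505176544), 0.028451990336179733) 0.0538
jar -85.0 27661 [0.4641 0.2181 0.3522] ((0.43521347641944885, 0.1893976628780365), 0.029713701456785202)
cup 5.0 136 [0.489  0.2564] r 0.0274 mec ((0.48744964599609375, 0.2548734247684479), 0.02818247303366661) 0.0478
jar 5.0 1871 [0.5105 0.278  0.1246] ((0.4882565438747406, 0.25561729073524475), 0.0226967241615057)
cup 95.0 434 [0.4223 0.3101] r 0.0265 mec ((0.42206063866615295, 0.31050899624824524), 0.028465962037444115) 0.0479
cup -175.0 209 [0.3664 0.2436] r 0.0258 mec ((0.36747413873672485, 0.24364463984966278), 0.028181636705994606) 0.0524
jar -175.0 4211 [0.3973 0.2682 0.345 ] ((0.370625764131546, 0.2421465963125229), 0.027531534433364868)
tcp [0.4314 0.19   0.2493] xyz cm [ 8.68 -8.35 11.93] dr [-0.    0.   -0.04] t 14.45
```

View pics/w3.png

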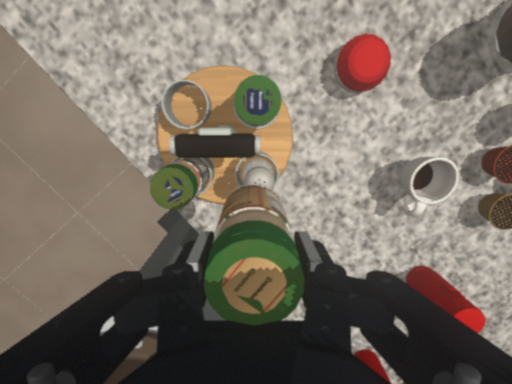

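Wrist picture: cup_3 now holds its jar at (175,185), cup_2 at (186,104) is still empty, and the second jar is held upright. I'll check the placed jar's cap centre numerically.

Run:
```python
from cad import *
c=cam('wrist'); X=cloud(c); hsv=cv2.cvtColor(c['color'],cv2.COLOR_BGR2HSV)
g=(np.hypot(X[...,0]-.368,X[...,1]-.244)<.04)&(X[...,2]>.105)&(X[...,2]<.135)&(cv2.inRange(hsv,(30,40,20),(90,255,255))>0)
p=X[g];print(g.sum(),cv2.minEnclosingCircle(p[:,:2].astype(np.float32)),np.percentile(p[:,2],[5,50,95]))
A=np.c_[p[:,:2]-p[:,:2].mean(0),np.ones(len(p))];t=p[:,2]>.118;print(np.linalg.lstsq(A[t],p[t,2],rcond=None)[0])
```

```text
1441 ((0.367093563079834, 0.24521860480308533), 0.023037541657686234) [0.11112208 0.12177172 0.12304524]
[-0.01520695  0.00547622  0.121797  ]
```

Call:
servo_tool([
  {"xyz":[2.2,-2.1,0],"dr":[0,0,0],"fingers":255},
  {"xyz":[4.4,-4.2,0],"dr":[0,0,0],"fingers":255},
  {"xyz":[6.6,-6.3,0],"dr":[0,0,0],"fingers":255},
  {"xyz":[8.65,-8.35,0],"dr":[0,0,0],"fingers":255},
  {"xyz":[8.65,-8.35,3],"dr":[0,0,0],"fingers":255},
  {"xyz":[8.65,-8.35,7],"dr":[0,0,0],"fingers":255},
  {"xyz":[8.65,-8.35,11],"dr":[0,0,0],"fingers":255},
  {"xyz":[8.65,-8.35,11.5],"dr":[0,0,0],"fingers":255},
])

```text
time: 15.5
tcp_pos: [0.4207, 0.309, 0.1323]
ee_rot: [2.841, 1.339, -0.007]
contact_force: [-0.7, 0.0, -0.6]
opening: 0.517
finger_force: 36.3
```

Call:
servo_tool([
  {"xyz":[0,0,0],"dr":[0,0,0],"fingers":255},
  {"xyz":[0,0,1],"dr":[0,0,0],"fingers":255},
  {"xyz":[0,0,2],"dr":[0,0,0],"fingers":255},
  {"xyz":[0,0,3],"dr":[0,0,0],"fingers":255},
  {"xyz":[0,0,4],"dr":[0,0,0],"fingers":255},
  {"xyz":[0,0,4.5],"dr":[0,0,0],"fingers":255},
  {"xyz":[0,0,4.9],"dr":[0,0,0],"fingers":255},
  {"xyz":[0,0,4.9],"dr":[0,0,0],"fingers":255},
])

```text
time: 16.5
tcp_pos: [0.422, 0.3098, 0.0851]
ee_rot: [2.842, 1.339, -0.0]
contact_force: [-0.6, 0.3, -1.0]
opening: 0.525
finger_force: 36.4
```

Call:
servo_tool([
  {"xyz":[0,0,0.1],"dr":[0,0,0],"fingers":255},
  {"xyz":[0,0,0.15],"dr":[0,0,0],"fingers":255},
  {"xyz":[0,0,0.15],"dr":[0,0,0],"fingers":70},
  {"xyz":[0,0,0.15],"dr":[0,0,0],"fingers":70},
  {"xyz":[0,0,0.15],"dr":[0,0,0],"fingers":70},
  {"xyz":[0,0,-1.5],"dr":[0,0,0],"fingers":70},
  {"xyz":[0,0,-5],"dr":[0,0,0],"fingers":70},
  {"xyz":[0,0,-10],"dr":[0,0,0],"fingers":70},
])

```text
time: 17.5
tcp_pos: [0.4215, 0.3095, 0.1867]
ee_rot: [2.842, 1.339, -0.002]
contact_force: [0.7, 0.4, 0.8]
opening: 0.724
finger_force: 0.0
```

Run:
```python
from h import *
to(.45,.20,.25,50.7);to(.4283,.2497,.25,50.7)
```

```text
tcp [0.4215 0.3095 0.1867] xyz cm [-6.64  9.16 -6.33] dr [-2.000e-02  1.000e-02 -1.504e+01] t 17.5
tcp [0.4215 0.3095 0.1867] xyz cm [-4.19  4.33 -6.33] dr [-2.000e-02  1.000e-02 -1.504e+01] t 17.5
```

Call:
servo_tool([
  {"xyz":[0,0,-3],"dr":[0,0,-1.7],"fingers":70},
  {"xyz":[0,0,-6.3],"dr":[0,0,-3.4],"fingers":70},
  {"xyz":[-0.7,1.3,-6.3],"dr":[0,0,-5.1],"fingers":70},
  {"xyz":[-1.4,2.6,-6.3],"dr":[0,0,-6.8],"fingers":70},
  {"xyz":[-2.1,3.9,-6.3],"dr":[0,0,-8.5],"fingers":70},
  {"xyz":[-2.8,5.2,-6.3],"dr":[0,0,-10.2],"fingers":70},
  {"xyz":[-3.4,6.4,-6.3],"dr":[0,0,-11.9],"fingers":70},
  {"xyz":[-4,7.6,-6.3],"dr":[0,0,-13.5],"fingers":70},
])

```text
time: 18.5
tcp_pos: [0.4554, 0.2302, 0.2495]
ee_rot: [1.283, 2.867, 0.001]
contact_force: [0.9, -0.9, 0.9]
opening: 0.723
finger_force: 0.0
```

Call:
servo_tool([
  {"xyz":[0,0,0],"dr":[0,0,-1.5],"fingers":70},
  {"xyz":[0,0,0],"dr":[0,0,-1.5],"fingers":70},
  {"xyz":[0,0,0],"dr":[0,0,-1.5],"fingers":70},
  {"xyz":[0,0,0],"dr":[0,0,-1.5],"fingers":70},
  {"xyz":[0,0,0],"dr":[0,0,-1.5],"fingers":70},
  {"xyz":[0,0,0],"dr":[0,0,-1.5],"fingers":70},
  {"xyz":[0,0,0],"dr":[0,0,-1.5],"fingers":70},
  {"xyz":[0,0,0],"dr":[0,0,-1.5],"fingers":70},
])

```text
time: 19.5
tcp_pos: [0.4552, 0.2306, 0.2483]
ee_rot: [-1.062, -2.956, 0.0]
contact_force: [-0.4, 0.7, -0.1]
opening: 0.729
finger_force: 0.0
```

Run:
```python
from cad import *
c=cam('wrist'); cv2.imwrite('pics/w4.png',c['color']); X=cloud(c); hsv=cv2.cvtColor(c['color'],cv2.COLOR_BGR2HSV)
ctr=np.array([.4283,.2497]); ps=np.radians(-129.3); ex=np.array([np.cos(ps),np.sin(ps)]);ey=np.array([-ex[1],ex[0]])
D=X[...,:2]-ctr; C=np.dstack([D@ex,D@ey,X[...,2]])
for nm,(a,b) in dict(c0=(43,43),c1=(-43,43),c2=(-43,-43),c3=(43,-43)).items():
    g=(np.hypot(C[...,0]-a/1e3,C[...,1]-b/1e3)<.032)&(C[...,2]>(.105 if nm!='c0' else .06))&(C[...,2]<.14)
    if nm!='c0': g&=(cv2.inRange(hsv,(30,40,20),(90,255,255))>0)
    p=C[g]
    if len(p)>10: print(nm,len(p),'min',p.min(0).round(4),'max',p.max(0).round(4),cv2.minEnclosingCircle(p[:,:2].astype(np.float32)),np.median(p[:,2]))
g=(abs(C[...,0])<.025)&(abs(C[...,1])<.06)&(C[...,2]>.108)&(C[...,2]<.122)&(hsv[...,2]<70)&(hsv[...,1]<90)
p=C[g]; print('grip',len(p),np.percentile(p,[1,50,99],axis=0).round(4)); print(cv2.minAreaRect((p[:,:2]*1000).astype(np.float32)))
to(.4283,.2497,.2,50.7)
```

```text
c0 986 min [0.0238 0.0248 0.0601] max [0.0609 0.0618 0.1063] ((0.04286143556237221, 0.043321024626493454), 0.019448118284344673) 0.09911302720616226
c1 1161 min [-0.0642  0.0203  0.105 ] max [-0.02    0.0652  0.1242] ((-0.04227635636925697, 0.042385879904031754), 0.022936305031180382) 0.12167195340106252
c2 1117 min [-0.0646 -0.0664  0.105 ] max [-0.0197 -0.0228  0.1243] ((-0.042103059589862823, -0.04442157223820686), 0.022678762674331665) 0.12152189354070396
c3 1621 min [ 0.02   -0.0667  0.1053] max [ 0.0641 -0.0231  0.1243] ((0.0422271229326725, -0.0450286827981472), 0.022724276408553123) 0.12182953726132732
grip 1683 [[-0.0212 -0.039   0.1113]
 [-0.0002 -0.0033  0.1157]
 [ 0.0111  0.0383  0.1176]]
((-5.969402313232422, -2.7715492248535156), (36.76335144042969, 86.8739013671875), 0.45964768528938293)
tcp [0.4552 0.2306 0.2483] xyz cm [ 3.29 -0.24  4.83] dr [-0.   -0.   -0.04] t 19.55
```

View pics/w4.png

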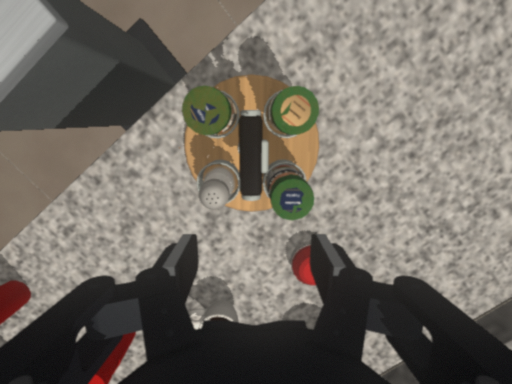

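Wrist picture: all four cups are filled, with jars at (208,110), (294,110), (290,195) and the salt shaker at (217,185). The grip is at (250,155) with the button on its right side at (264,157), and the pads fit the gap between the jars.

Call:
servo_tool([
  {"xyz":[1.1,-0.05,0],"dr":[0,0,0],"fingers":70},
  {"xyz":[2.2,-0.1,0],"dr":[0,0,0],"fingers":70},
  {"xyz":[3.3,-0.1,2],"dr":[0,0,0],"fingers":70},
  {"xyz":[3.3,-0.1,5],"dr":[0,0,0],"fingers":70},
  {"xyz":[3.3,-0.1,8],"dr":[0,0,0],"fingers":70},
  {"xyz":[3.3,-0.1,10],"dr":[0,0,0],"fingers":70},
  {"xyz":[3.3,-0.1,11],"dr":[0,0,0],"fingers":70},
  {"xyz":[3.3,-0.1,11],"dr":[0,0,0],"fingers":70},
])

```text
time: 20.55
tcp_pos: [0.4287, 0.251, 0.1381]
ee_rot: [-1.062, -2.956, 0.001]
contact_force: [-0.7, -0.3, -0.1]
opening: 0.725
finger_force: 0.0
```

Call:
servo_tool([
  {"xyz":[0,0,1],"dr":[0,0,0],"fingers":70},
  {"xyz":[0,0,2],"dr":[0,0,0],"fingers":70},
  {"xyz":[0,0,3],"dr":[0,0,0],"fingers":70},
  {"xyz":[0,0,4],"dr":[0,0,0],"fingers":70},
  {"xyz":[0,0,5],"dr":[0,0,0],"fingers":70},
  {"xyz":[0,0,5.4],"dr":[0,0,0],"fingers":70},
  {"xyz":[0,0,5.4],"dr":[0,0,0],"fingers":70},
  {"xyz":[0,0,5.4],"dr":[0,0,0],"fingers":70},
])

```text
time: 21.55
tcp_pos: [0.4294, 0.251, 0.0845]
ee_rot: [1.062, 2.956, 0.001]
contact_force: [0.1, -0.2, 0.2]
opening: 0.729
finger_force: 0.0
```

Call:
servo_tool([
  {"xyz":[0,0,0],"dr":[0,0,0],"fingers":150},
  {"xyz":[0,0,0],"dr":[0,0,0],"fingers":255},
  {"xyz":[0,0,0],"dr":[0,0,0],"fingers":255},
  {"xyz":[0,0,0],"dr":[0,0,0],"fingers":255},
  {"xyz":[0,0,0],"dr":[0,0,0],"fingers":255},
  {"xyz":[0,0,0],"dr":[0,0,0],"fingers":255},
  {"xyz":[0,0,0],"dr":[0,0,0],"fingers":255},
  {"xyz":[0,0,0],"dr":[0,0,0],"fingers":255},
], force=60)

```text
time: 22.55
tcp_pos: [0.4285, 0.2502, 0.0847]
ee_rot: [-1.062, -2.956, 0.002]
contact_force: [-4.4, -8.0, 13.9]
opening: 0.276
finger_force: 58.0
```

The opening of 23.5 mm means the button is squeezed in. I'll draw the handle up slowly.

Call:
servo_tool([
  {"xyz":[0,0,-0.2],"dr":[0,0,0],"fingers":255},
  {"xyz":[0,0,-0.4],"dr":[0,0,0],"fingers":255},
  {"xyz":[0,0,-0.6],"dr":[0,0,0],"fingers":255},
  {"xyz":[0,0,-0.7],"dr":[0,0,0],"fingers":255},
  {"xyz":[0,0,-0.8],"dr":[0,0,0],"fingers":255},
  {"xyz":[0,0,-0.9],"dr":[0,0,0],"fingers":255},
  {"xyz":[0,0,-1],"dr":[0,0,0],"fingers":255},
  {"xyz":[0,0,-1],"dr":[0,0,0],"fingers":255},
])

```text
time: 23.55
tcp_pos: [0.4292, 0.2509, 0.0944]
ee_rot: [1.062, 2.956, 0.0]
contact_force: [-2.7, -1.6, -0.8]
opening: 0.274
finger_force: 59.2
```

```bash
cat > z.py <<'E'
from h import *
s=robot.sense(); print(s['tcp_pos'],s['contact_force'].round(1))
for n in('scene','top'):
    c=cam(n); X=cloud(c); hsv=cv2.cvtColor(c['color'],cv2.COLOR_BGR2HSV)
    if n=='scene': C=c['color']
    m=(np.hypot(X[...,0]-.4283,X[...,1]-.2497)<.12)&(cv2.inRange(hsv,(8,90,60),(25,255,255))>0)&(X[...,2]<.12)&(X[...,2]>.006)
    print(n,'base z',m.sum(),np.nanmedian(X[m][:,2]).round(4))
cv2.imwrite('pics/s_now.png',C)
E
python3 z.py
```

```text
[0.4291929  0.2508683  0.09439143] [-2.7 -1.6 -0.8]
scene base z 1885 0.0177
top base z 500 0.018
```

Call:
servo_tool([
  {"xyz":[0,0,-0.5],"dr":[0,0,0],"fingers":255},
  {"xyz":[0,0,-1],"dr":[0,0,0],"fingers":255},
  {"xyz":[0,0,-1.5],"dr":[0,0,0],"fingers":255},
  {"xyz":[0,0,-2],"dr":[0,0,0],"fingers":255},
  {"xyz":[0,0,-2.5],"dr":[0,0,0],"fingers":255},
  {"xyz":[0,0,-3],"dr":[0,0,0],"fingers":255},
  {"xyz":[0,0,-3.4],"dr":[0,0,0],"fingers":255},
  {"xyz":[0,0,-3.7],"dr":[0,0,0],"fingers":255},
])

```text
time: 24.65
tcp_pos: [0.4292, 0.2509, 0.1316]
ee_rot: [1.062, 2.956, 0.0]
contact_force: [-2.2, 0.2, -2.4]
opening: 0.269
finger_force: 59.0
```

Call:
servo_tool([
  {"xyz":[0,0,-0.4],"dr":[0,0,0],"fingers":255},
  {"xyz":[0,0,-0.8],"dr":[0,0,0],"fingers":255},
  {"xyz":[0,0,-1.2],"dr":[0,0,0],"fingers":255},
  {"xyz":[0,0,-1.6],"dr":[0,0,0],"fingers":255},
  {"xyz":[0,0,-2],"dr":[0,0,0],"fingers":255},
  {"xyz":[0,0,-2.4],"dr":[0,0,0],"fingers":255},
  {"xyz":[0,0,-2.7],"dr":[0,0,0],"fingers":255},
  {"xyz":[0,0,-2.8],"dr":[0,0,0],"fingers":255},
])

```text
time: 25.65
tcp_pos: [0.4292, 0.2509, 0.1595]
ee_rot: [1.062, 2.956, 0.0]
contact_force: [-0.4, 0.0, -4.4]
opening: 0.273
finger_force: 58.9
```

```bash
python3 z.py
```

```text
[0.42920979 0.25088057 0.15950083] [-0.4  0.  -4.4]
scene base z 2056 0.0177
top base z 545 0.0178
```

Call:
servo_tool([
  {"xyz":[0,0,-0.4],"dr":[0,0,0],"fingers":255},
  {"xyz":[0,0,-0.8],"dr":[0,0,0],"fingers":255},
  {"xyz":[0,0,-1.2],"dr":[0,0,0],"fingers":255},
  {"xyz":[0,0,-1.6],"dr":[0,0,0],"fingers":255},
  {"xyz":[0,0,-2],"dr":[0,0,0],"fingers":255},
  {"xyz":[0,0,-2.2],"dr":[0,0,0],"fingers":255},
  {"xyz":[0,0,-2.3],"dr":[0,0,0],"fingers":255},
  {"xyz":[0,0,-2.4],"dr":[0,0,0],"fingers":255},
])

```text
time: 26.75
tcp_pos: [0.4292, 0.2509, 0.1833]
ee_rot: [-1.062, -2.957, -0.0]
contact_force: [0.6, -0.3, -3.5]
opening: 0.271
finger_force: 59.0
```

Call:
servo_tool([
  {"xyz":[0,0,-0.1],"dr":[0,0,0],"fingers":255},
  {"xyz":[0,0,-0.2],"dr":[0,0,0],"fingers":255},
  {"xyz":[0,0,-0.3],"dr":[0,0,0],"fingers":255},
  {"xyz":[0,0,-0.3],"dr":[0,0,0],"fingers":255},
  {"xyz":[0,0,-0.3],"dr":[0,0,0],"fingers":255},
  {"xyz":[0,0,-0.3],"dr":[0,0,0],"fingers":255},
  {"xyz":[0,0,-0.3],"dr":[0,0,0],"fingers":255},
  {"xyz":[0,0,-0.3],"dr":[0,0,0],"fingers":255},
])

```text
time: 27.75
tcp_pos: [0.4291, 0.2509, 0.1863]
ee_rot: [-1.062, -2.957, 0.0]
contact_force: [0.0, 1.3, -9.4]
opening: 0.274
finger_force: 59.3
```

```bash
python3 z.py
```

```text
[0.42912515 0.25086236 0.18629132] [ 0.   1.3 -9.4]
scene base z 2040 0.0187
top base z 554 0.0194
```

The handle is fully out: the full caddy weight came on as the base rose about 1 mm. Now the lift.

Call:
servo_tool([
  {"xyz":[0,0,-0.3],"dr":[0,0,0],"fingers":255},
  {"xyz":[0,0,-0.8],"dr":[0,0,0],"fingers":255},
  {"xyz":[0,0,-1.3],"dr":[0,0,0],"fingers":255},
  {"xyz":[0,0,-1.8],"dr":[0,0,0],"fingers":255},
  {"xyz":[0,0,-2.3],"dr":[0,0,0],"fingers":255},
  {"xyz":[0,0,-2.8],"dr":[0,0,0],"fingers":255},
  {"xyz":[0,0,-3.3],"dr":[0,0,0],"fingers":255},
  {"xyz":[0,0,-3.8],"dr":[0,0,0],"fingers":255},
], force=70)

```text
time: 28.85
tcp_pos: [0.4291, 0.2508, 0.2246]
ee_rot: [1.062, 2.957, -0.0]
contact_force: [-0.5, 0.1, -8.8]
opening: 0.271
finger_force: 70.1
```

Call:
servo_tool([
  {"xyz":[0,0,-0.5],"dr":[0,0,0],"fingers":255},
  {"xyz":[0,0,-1],"dr":[0,0,0],"fingers":255},
  {"xyz":[0,0,-1.5],"dr":[0,0,0],"fingers":255},
  {"xyz":[0,0,-2],"dr":[0,0,0],"fingers":255},
  {"xyz":[0,0,-2.5],"dr":[0,0,0],"fingers":255},
  {"xyz":[0,0,-2.9],"dr":[0,0,0],"fingers":255},
  {"xyz":[0,0,-3.1],"dr":[0,0,0],"fingers":255},
  {"xyz":[0,0,-3.2],"dr":[0,0,0],"fingers":255},
])

```text
time: 29.85
tcp_pos: [0.4292, 0.2509, 0.2564]
ee_rot: [1.062, 2.957, 0.0]
contact_force: [0.3, 0.4, -9.2]
opening: 0.272
finger_force: 70.2
```

Call:
servo_tool([
  {"xyz":[0,0,0],"dr":[0,0,0],"fingers":255},
  {"xyz":[0,0,0],"dr":[0,0,0],"fingers":255},
  {"xyz":[0,0,0],"dr":[0,0,0],"fingers":255},
  {"xyz":[0,0,0],"dr":[0,0,0],"fingers":255},
  {"xyz":[0,0,0],"dr":[0,0,0],"fingers":255},
  {"xyz":[0,0,0],"dr":[0,0,0],"fingers":255},
  {"xyz":[0,0,0],"dr":[0,0,0],"fingers":255},
  {"xyz":[0,0,0],"dr":[0,0,0],"fingers":255},
])

```text
time: 30.85
tcp_pos: [0.4292, 0.2509, 0.2563]
ee_rot: [1.062, 2.957, 0.0]
contact_force: [0.9, 0.1, -8.6]
opening: 0.269
finger_force: 70.2
```

```bash
python3 z.py
```

```text
[0.4291622  0.25086722 0.25630872] [ 0.9  0.1 -8.6]
scene base z 1805 0.0881
top base z 642 0.0891
```

View pics/s_now.png

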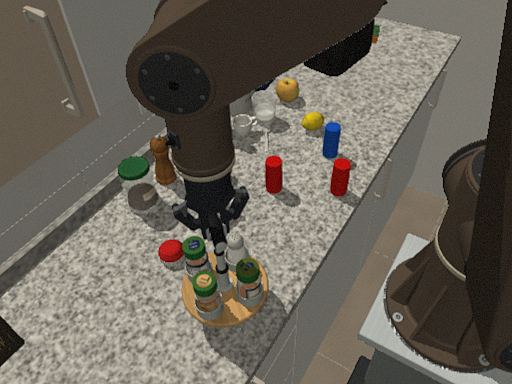

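The caddy hangs level at (225,285) with all four jars in it, about 71 mm up. The bystanders I can see, the timer at (171,251) and the lemon at (312,121), have not moved.

```bash
python3 -c "
from rig import robot
print(robot.finish_job())"
```

```text
the job is handed in; nothing more can be done
None
```

The job is handed in with both spare jars in the empty cups, the handle drawn out to its second stop, and the caddy held level about 71 mm above the worktop; in the last picture the timer and lemon were unmoved and the espresso cup was hidden behind the arm.

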